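Push a filter tube home in the manifold's collet

TASK

Take the slimmer of the two white filter tubes out of its stand and push it, foot down, into the open push-fit collet of the aluminium manifold, past the seal until it bottoms and opens the check valve. The bottom lies deeper in some collets than in others, so feel for it, and never press the tube into the manifold with more than about 25 N. Leave the tube standing upright in the collet, fully home, and disturb nothing else on the bench.

Things in the scene. Friction and masses are not known exactly. Their poses are not given: they have to be found in the camera images.
- filter_centre (a point): Centre of the slim filter tube, the one to fit: white, round, 120 mm tall, 0.08 kg, standing in a grey stand. It is gripped by its head, a 28 mm diameter cylinder 71 to 118 mm above the foot (11 to 58 mm above this point), above a grey collar (34 mm diameter, 66 to 71 mm above the foot); a 12 mm nub is on top. z points up along its axis.
- filter_foot (a point): Centre of the slim filter tube's flat lower end, 60 mm below filter_centre. The first 12 mm are tapered, 19 mm diameter at the foot to 24 mm; then a straight 24 mm shank goes up to the collar. z points up along the tube.
- spare_centre (a point): Centre (half-way up) of the other, thicker filter tube: the same shape and height, 32 mm shank, 42 mm collar and 36 mm head; it does not fit the collet. To be left in its stand.
- stand_slim: Fixed grey round stand that holds the slim filter tube, 58 mm diameter, 40 mm tall, with a bore of 26 mm whose floor is 6 mm above the worktop. Origin on its underside at the centre. It may change places with the thick tube's stand.
- manifold: Fixed aluminium block 62 x 140 mm, top 50 mm above the worktop, on a dark steel base 100 x 176 x 10 mm, brass side ports on its +x side. Origin at the centre of its underside; y along its length. 38 mm from the centre towards +y is the open collet with a black ring; the other end is closed by a black plug, 32 mm wide, up to 64 mm above the worktop.
- collet_mouth (a point): Centre of the open collet's mouth, at the top of its black ring (42 mm outside, 32 mm inside, 7 mm high), 57 mm above the worktop; a chamfered vertical bore of 25.8 mm goes down below the ring. The seal, sprung rubber segments 12 to 18 mm below the mouth, takes about 4 to 14 N to push past and to slide on through, and then holds the tube.
- valve (a joint): Check valve at the bottom of the bore, pushed by the tube's foot: 0 = closed, 0.004 m = fully down; springs back if the tube comes up. Its top lies 26 to 42 mm below the mouth when closed (hidden, differs from run to run). It gives 4 mm against only 2 N; then the tube meets a rigid seat and the force climbs steeply: the tube is home.
- vial: Small white reagent bottle with a screw cap, 36 mm diameter, 70 mm tall; bystander. Origin under its centre.
- bench_timer: White bench timer, 66 x 66 x 18 mm, lying in front; bystander. Origin under its centre.
- petri: Clear petri dish, 90 mm diameter, 16 mm tall; bystander. Origin under its centre.
Things that resemble listed ones, but are neither listed nor needed, are in the scene too. Leave any blue, brown or red look-alike of the part that bears filter_centre alone.

How it is judged:
By the outcome, as a careful person would: the job done as asked, in the order asked, and still so for the second after the job is handed in, with the robot touching nothing.
It also fails if it takes over 61 s, if anything falls off the work surface, if the arm or the gripper's body presses on something with over 40 N, if the wrist force passes 120 N, or if a joint passes its speed limit or range.

ROBOT

A 6-joint arm with a two-finger parallel gripper is mounted at the origin on a cart in front of the work surface, level with it; the furniture and walls round the work are solid. World frame = base frame: x ahead of the robot, y to its left, z up, the work surface at z = 0. Lengths are in m, angles in rad, forces in N, time in s.
With the tool pointing down it reaches from about 0.3 to 0.875 m from the base axis. Payload 6.4 kg.
Tool frame: the origin (TCP) lies between the finger pads; the fingertips stand 8 mm ahead of it and the grasp point (between the pads) lies 11 mm behind it (ctrl.finger_overhang is the distance from the TCP to the fingertips, in m); z points along the fingers, y is the line along which they close (so a half turn about z gives the same grasp; the last joint's range is limited). The gripper opens to 85 mm and grips with 20 to 120 N. Pads are 22 mm wide; open, the fingers measure 114 mm over their backs; the gripper's body (76 mm by 85 mm) begins 54 mm behind the grasp point. The pads swing forward as they close: fully open they stand 13 mm farther back than shut.
Start: joints at [1.133, 0.181, 1.607, -0, 1.354, -0.206], TCP at [0.132, 0.56, 0.239] pointing down, gripper open.
Joint ranges: [-2.99, 2.99], [-0.89, 2.07], [0.3, 2.58], [-1.14, 4.28], [0, 2.63], [-3.12, 3.12]. Speed limits (rad/s): [2.57, 2.57, 3.01, 3.14, 3.14, 3.14].

INTERFACE

Orientations are given as a unit quaternion [w, x, y, z].
In Python, from bench import ctrl, camera gives the robot as it stands.
- The arm moves only by the shell command python3 -m pendant 'ROWS' [OPENING]. ROWS is JSON, a list of rows, each a list of 6 numbers: the shift along the world's x, y, z normalised to -1 to 1, where 1 is 200 mm, then the turn, a rotation vector about the world's x, y, z normalised to -1 to 1, where 1 is pi/2 rad. In form: [[dx, dy, dz, rx, ry, rz], ...]. A call has exactly 10 rows; each row shifts and turns the commanded pose from where the row before left it; what a row does not reach is not made up. A row lasts 1/8 s, in which the tool goes at most 62.5 mm and 10.7 degrees, less where a joint would pass 70% of its speed; a pose out of reach is approached as far as the arm can. A call with a number of a shift or a turn outside -1 to 1 is refused whole. A call with a gripper value outside its range is refused whole. OPENING is the opening, from -1 (shut) to 1 (fully open), set as the call begins (- or left out, the last holds). The fingers move at their own pace and stop on an object; the grip force is fixed at half the most. Time passes only in rows, so rows that do not move let the fingers close, or fill a call up. It gives the time, the measured TCP pose, the force, the opening and the grip force at its end, in the units of the state.
- ctrl.get_obs(): the state, without advancing time (a new reading comes with each control period).
- camera(name): name is "scene" or "top"; returns a dict with "color" (384x512x3 uint8, blue, green, red), "fx", "fy", "cx", "cy" (pixels), "xyz" and "rotation" of the camera in the world. Camera axes: x right, y down, z forward; pixel columns grow to the right and rows downward; lengths in m; the calibration is good to about 2 mm. A picture is of the moment at which its call begins. There is no depth.
- ctrl.hand_in(): hands the job in; it is judged then, once.
The state is a dict: "time_s": time; "q": joint angles; "dq": joint speeds; "joint_efforts": joint torques, N m; "eef_pos": TCP position; "eef_rot": TCP orientation; "wrist_force": force on the tool from outside, world axes, zero at the start; "torque": the same for the moment, N m; "opening": opening from 0.0 (shut) to 1.0 (fully open); "grasp_force": force on a finger pad.
Only numpy, scipy, OpenCV 4.12 (cv2) and the standard library are available. Lean on these libraries where they do the work, as an engineer would, in place of code of your own. Each camera call takes 0.05 s, during which the arm holds its last target. There are 200 camera calls.

## Working session

There is one attempt and no reset: what is moved stays moved. The work goes in short steps, Python scripts to look and compute and a shell command to move; the robot and the scene stay as the last step left them, time stands still between calls to the robot, and variables do not carry over. Pictures are saved under pics/ and viewed, at most 10 in all, crops included, and the job is handed in when it is done.

```bash
mkdir -p pics; ls; cat > h.py <<'E'
import numpy as np, cv2
from bench import ctrl, camera
def ray(c,u,v):
    d=np.array(c["rotation"]).reshape(3,3)@np.array([(u-c["cx"])/c["fx"],(v-c["cy"])/c["fy"],1.0]); return np.array(c["xyz"]),d
def onz(c,u,v,z):
    o,d=ray(c,u,v); return o+d*(z-o[2])/d[2]
def proj(c,p):
    q=np.array(c["rotation"]).reshape(3,3).T@(np.array(p)-np.array(c["xyz"])); return c["cx"]+c["fx"]*q[0]/q[2],c["cy"]+c["fy"]*q[1]/q[2]
E
python3 - <<'E'
from h import *
for n in("scene","top"):
    c=camera(n); cv2.imwrite(f"pics/{n}0.png",c["color"]); print(n,np.array(c["xyz"]).round(3),np.array(c["rotation"]).round(3).tolist(),c["fx"],c["cx"],c["cy"])
print(ctrl.get_obs())
E
```

```text
pics
scene [0.289 0.623 0.706] [0.079, -0.222, 0.911, -0.338] 352.38988121404515 260.9173577942325 191.2128140917306
top [0.42  0.128 0.906] [-0.049, 0.714, -0.697, 0.052] 363.2364118954665 254.26167146242955 194.72050010637304
{'time_s': 0.1, 'q': array([ 1.13272488e+00,  1.81484193e-01,  1.60787274e+00, -2.96213837e-06,
        1.35379719e+00, -2.06318242e-01]), 'dq': array([-0.00196117, -0.00310319, -0.00035623, -0.00236191,  0.00098165,
        0.00029161]), 'joint_efforts': array([ 1.33115850e-04, -4.45874906e+01, -3.52240205e+01, -2.82094807e-04,
        4.18416705e-03,  2.91146542e-06]), 'eef_pos': array([0.13186009, 0.55919682, 0.23848147]), 'eef_rot': array([-2.45846638e-04,  1.15617103e-01,  9.93293550e-01, -7.41015933e-04]), 'wrist_force': array([-0.75420986, -0.40213712,  0.4084121 ]), 'torque': array([0.00046907, 0.05471048, 0.03575673]), 'grasp_force': 0.0, 'opening': 1.0051816696783653}
```

View pics/scene0.png

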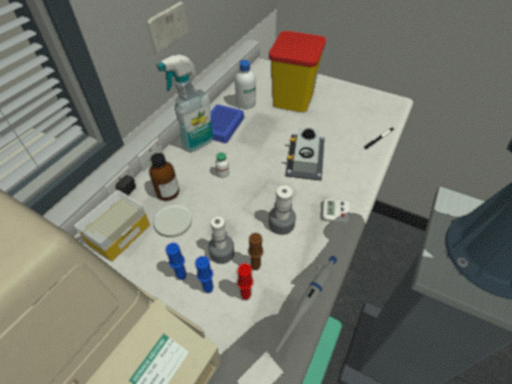

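View pics/top0.png

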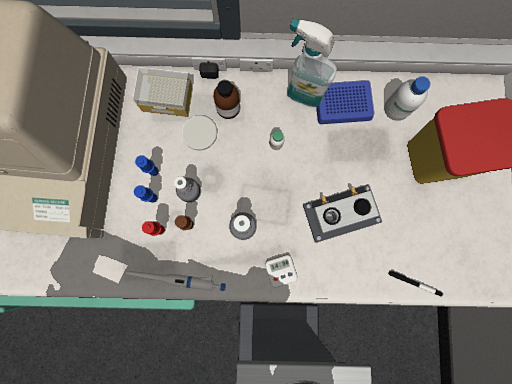

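The scene view shows two white tubes in grey stands, at about (219,240) and (283,210), with the manifold at (305,155). In the top view the slim tube is near (187,187), the thick one near (243,225), and the open collet near (331,215). Next I'll zoom in on the top view.

```bash
cat >> h.py <<'E'
from scipy.spatial.transform import Rotation as R
_cam=camera
def camera(n):
    c=dict(_cam(n)); q=np.array(c["rotation"]).ravel()
    if q.size==4: c["rotation"]=R.from_quat(q,scalar_first=True).as_matrix()
    return c
def circles(img,box,s=6):
    x0,x1,y0,y1=box; g=cv2.resize(img[y0:y1,x0:x1],None,fx=s,fy=s,interpolation=cv2.INTER_CUBIC); return g
E
python3 - <<'E'
from h import *
c=camera("top"); s=camera("scene")
for n,cc,b in(("t",c,(120,270,140,250)),("t",c,(295,395,175,250)),("s",s,(155,305,175,305)),("s",s,(275,335,120,190))):
    pass
a=circles(c["color"],(130,263,145,245)); b=circles(c["color"],(295,395,175,250),4)
cv2.imwrite("pics/a.png",a)
a2=circles(s["color"],(195,305,175,275),4); b2=circles(s["color"],(270,340,115,190),4)
W=np.zeros((300+400,440+400,3),np.uint8)
W=np.zeros((700,800,3),np.uint8)
W[:300,:400]=b; W[300:700,:440]=a2; W[0:300,440:720]=b2
cv2.imwrite("pics/b.png",cv2.resize(W,(685,600)))
for p in [(188,188),(331,215),(243,225)]: print(p,onz(c,*p,0.06).round(3))
o=ctrl.get_obs()["eef_pos"]; print("tcp in top",proj(c,o),"scene",proj(s,o))
E
```

```text
(188, 188) [0.555 0.282 0.06 ]
(331, 215) [ 0.5   -0.055  0.06 ]
(243, 225) [0.471 0.15  0.06 ]
tcp in top (np.float64(-5.515298992666828), np.float64(412.35310469378226)) scene (np.float64(430.67775831632787), np.float64(514.4862873459584))
```

View pics/a.png

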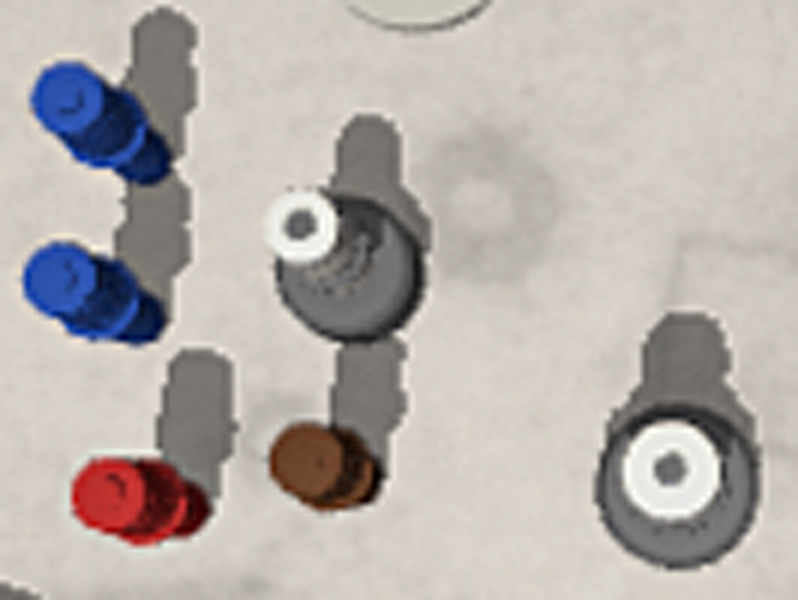

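View pics/b.png

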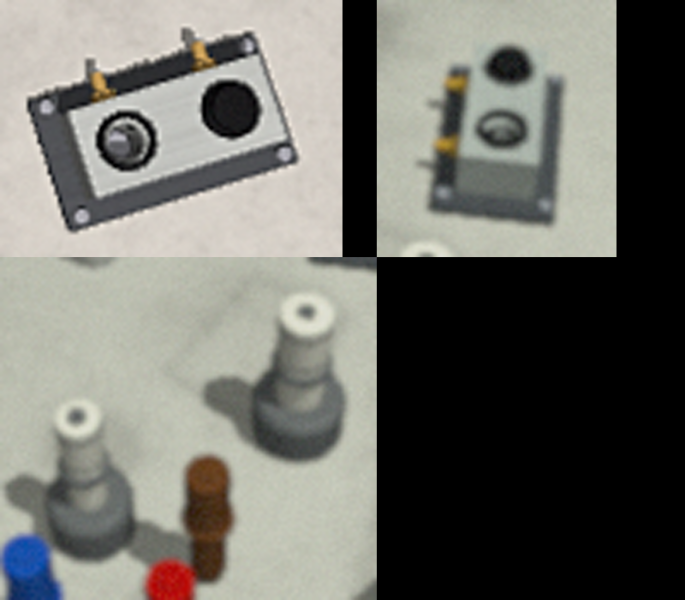

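```bash
python3 - <<'E'
from h import *
t=camera("top"); s=camera("scene")
def cent(c,box,f,n):
    x0,x1,y0,y1=box; g=cv2.resize(c["color"][y0:y1,x0:x1],None,fx=8,fy=8,interpolation=cv2.INTER_CUBIC)
    m=f(g).astype(np.uint8)
    cs=max(cv2.findContours(m,cv2.RETR_EXTERNAL,cv2.CHAIN_APPROX_NONE)[0],key=cv2.contourArea)
    e=cv2.fitEllipse(cv2.convexHull(cs)); u,v=(e[0][0]+.5)/8-.5+x0,(e[0][1]+.5)/8-.5+y0
    print(n,round(u,2),round(v,2),"axes",np.array(e[1])/8); return u,v
br=lambda th:(lambda g:g.min(2)>th); dk=lambda th:(lambda g:g.max(2)<th)
def tri(a,b):
    (o,d),(p,e)=ray(t,*a),ray(s,*b); A=np.c_[d,-e]; k=np.linalg.lstsq(A,p-o,rcond=None)[0]; x,y=o+d*k[0],p+e*k[1]; return (x+y)/2,np.linalg.norm(x-y)
a=cent(t,(172,189,173,192),br(222),"head top"); 
b=cent(s,(209,228,214,232),br(200),"head scene")
print("head plane",onz(t,*a,.124).round(4),onz(s,*b,.124).round(4),tri(a,b))
# stand rim in top: dark grey blob
st=cent(t,(172,206,170,206),lambda g:(g.max(2)<135)&(g.max(2)>60),"stand?")
a=cent(t,(320,344,204,228),dk(60),"collet top"); b=cent(s,(296,320,144,164),dk(75),"collet scene")
print("collet",onz(t,*a,.057).round(4),onz(s,*b,.057).round(4),tri(a,b))
a2=cent(t,(350,376,194,220),dk(60),"plug top"); p=onz(t,*a2,.064); q=onz(t,*a,.057); print("plug",p.round(4),"dist",np.linalg.norm((p-q)[:2]),"yaw of +y",np.degrees(np.arctan2(*(q-p)[1::-1])))
for n,px in(("brown",(183.3,222.2)),("blue1",(141.5,160)),("blue2",(140.5,191.3)),("red",(148,227)),("thickhead",(241.8,223.2))): print(n,onz(t,*px,.12).round(3))
print("vial",onz(t,277,135,.07).round(3))
E
```

```text
head top 179.69 182.3 axes [10.99785519 11.39640141]
head scene 217.49 221.64 axes [ 8.75755024 11.02904987]
head plane [0.5573 0.2895 0.124 ] [0.556  0.2906 0.124 ] (array([0.55717663, 0.28969928, 0.12224939]), np.float64(0.0008064157570803926))
stand? 188.49 187.62 axes [25.9194622 40.0712738]
collet top 331.46 215.64 axes [16.85626221 17.44920921]
collet scene 306.25 152.41 axes [ 9.63553047 13.73184013]
collet [ 0.4985 -0.0565  0.057 ] [ 0.4965 -0.0519  0.057 ] (array([ 0.49872505, -0.05780996,  0.05120021]), np.float64(0.0007358956774338868))
plug top 361.73 206.39 axes [16.39264679 17.2577858 ]
plug [ 0.5213 -0.1259  0.064 ] dist 0.07306066678367765 yaw of +y 108.16174418211791
brown [0.471 0.278 0.12 ]
blue1 [0.606 0.377 0.12 ]
blue2 [0.536 0.375 0.12 ]
red [0.458 0.353 0.12 ]
thickhead [0.472 0.151 0.12 ]
vial [0.687 0.075 0.07 ]
```

```bash
python3 -m pendant '[[0.06,-0.1,0,0,0,0],[0.12,-0.18,0,0,0,0],[0.14,-0.2,0,0,0,0],[0.14,-0.2,0,0,0,0],[0.14,-0.2,0,0,0,0],[0.14,-0.2,0,0,0,0],[0.14,-0.2,0,0,0,0],[0.12,-0.1,0,0,0,0],[0.2,0,0,0,0,0],[0.2,0,0,0,0,0]]' 0.3
```

```text
time_s: 1.55
eef_pos: [0.4134, 0.2832, 0.2396]
eef_rot: [0.0, 0.116, 0.993, 0.0]
wrist_force: [-0.2, 0.3, 0.2]
opening: 0.652
grasp_force: 0.0
```

```bash
python3 -m pendant '[[0.1,0,0,0,0,0],[0.18,0.01,0,0,0,0],[0.18,0.015,0,0,0,0],[0.16,0.01,0,0,0,0],[0.1,0,0,0,0,0],[0,0,-0.15,0,0,0],[0,0,-0.15,0,0,0],[0,0,-0.1,0,0,0],[0,0,0,0,0,0],[0,0,0,0,0,0]]'
python3 - <<'E'
from h import *
s=camera("scene");t=camera("top"); W=np.hstack([circles(s["color"],(150,290,130,280),3)[:450],circles(t["color"],(140,250,130,280),3)])
cv2.imwrite("pics/c.png",W); print(ctrl.get_obs()["eef_pos"])
E
```

```text
time_s: 2.8
eef_pos: [0.5568, 0.2909, 0.1605]
eef_rot: [0.001, 0.116, 0.993, 0.0]
wrist_force: [-0.0, -0.1, 1.0]
opening: 0.646
grasp_force: 0.0
[0.55703081 0.29101093 0.16099694]
```

View pics/c.png

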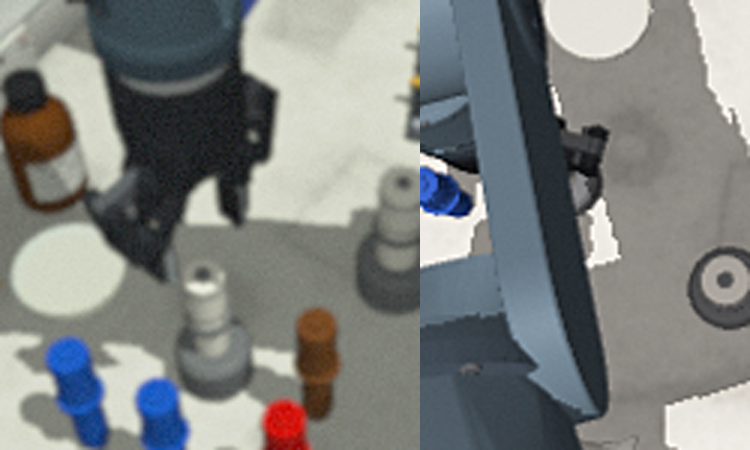

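The fingers straddle the tube: in the left half of the crop the fingertips are at about (160,280) and (235,222), and the nub is between and below them at (203,272). I'll descend now.

```bash
python3 -m pendant '[[0,-0.003,-0.05,0,0,0],[0,-0.003,-0.06,0,0,0],[0,0,-0.06,0,0,0],[0,0,-0.06,0,0,0],[0,0,-0.06,0,0,0],[0,0,-0.04,0,0,0],[0,0,-0.02,0,0,0],[0,0,0,0,0,0],[0,0,0,0,0,0],[0,0,0,0,0,0]]' && python3 -m pendant '[[0,0,0,0,0,0],[0,0,0,0,0,0],[0,0,0,0,0,0],[0,0,0,0,0,0],[0,0,0,0,0,0],[0,0,0,0,0,0],[0,0,0,0,0,0],[0,0,0,0,0,0],[0,0,0,0,0,0],[0,0,0,0,0,0]]' -1
```

```text
time_s: 4.15
eef_pos: [0.5564, 0.2895, 0.0898]
eef_rot: [0.0, 0.116, 0.993, 0.0]
wrist_force: [0.4, 0.1, 0.9]
opening: 0.651
grasp_force: 0.0
time_s: 5.4
eef_pos: [0.5564, 0.2898, 0.0897]
eef_rot: [0.0, 0.116, 0.993, 0.0]
wrist_force: [0.7, 3.5, 6.0]
opening: 0.312
grasp_force: 59.4
```

```bash
python3 -m pendant '[[0,0,0.03,0,0,0],[0,0,0.06,0,0,0],[0,0,0.08,0,0,0],[0,0,0.08,0,0,0],[0,0,0.1,0,0,0],[0,0,0.1,0,0,0],[0,0,0.1,0,0,0],[0,0,0.1,0,0,0],[0,0,0.05,0,0,0],[0,0,0,0,0,0]]' && python3 -m pendant '[[0,-0.08,0,0,0,0],[0,-0.16,0,0,0,0],[0,-0.2,0,0,0,0],[0,-0.22,0,0,0,0],[-0.03,-0.22,0,0,0,0],[-0.06,-0.22,0,0,0,0],[-0.1,-0.22,0,0,0,0],[-0.06,-0.22,0,0,0,0],[-0.04,-0.13,0,0,0,0],[0,-0.06,0,0,0,0]]'
python3 - <<'E'
from h import *
s=camera("scene");t=camera("top"); W=np.hstack([circles(s["color"],(230,360,60,210),4),]) 
cv2.imwrite("pics/d.png",W); cv2.imwrite("pics/d2.png",np.hstack([W[:600,:520],cv2.resize(t["color"][140:290,270:340],None,fx=4,fy=4)]))
print(ctrl.get_obs()["eef_pos"])
E
```

```text
time_s: 6.65
eef_pos: [0.5565, 0.2896, 0.2303]
eef_rot: [0.001, 0.116, 0.993, 0.0]
wrist_force: [0.3, -0.4, -1.5]
opening: 0.312
grasp_force: 62.8
time_s: 7.9
eef_pos: [0.4969, -0.0582, 0.2285]
eef_rot: [-0.001, 0.117, 0.993, 0.0]
wrist_force: [-0.4, 0.3, -0.7]
opening: 0.315
grasp_force: 62.8
[ 0.49782043 -0.05764448  0.22880229]
```

View pics/d2.png

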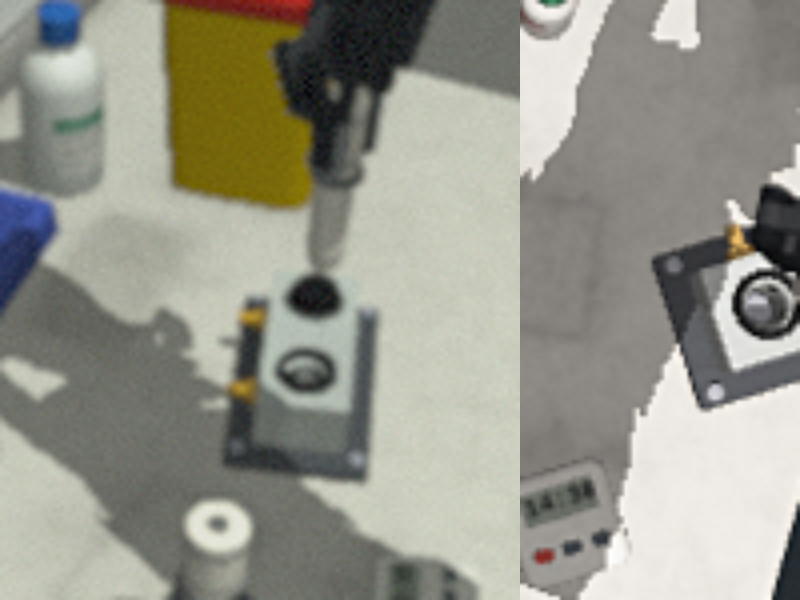

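```bash
python3 -m pendant '[[0.002,0.004,-0.04,0,0,0],[0.001,0.005,-0.06,0,0,0],[0,0,-0.07,0,0,0],[0,0,-0.07,0,0,0],[0,0,-0.06,0,0,0],[0,0,-0.04,0,0,0],[0,0,-0.02,0,0,0],[0,0,0,0,0,0],[0,0,0,0,0,0],[0,0,0,0,0,0]]'
python3 - <<'E'
from h import *
s=camera("scene");t=camera("top"); p=ctrl.get_obs()["eef_pos"]; print(p)
f=p-[0,0,.0837]
print("foot pred",proj(s,f),"collet pred",proj(s,[.498,-.0562,.057]),proj(t,[.498,-.0562,.057]))
W=cv2.resize(s["color"][105:175,270:345],None,fx=7,fy=7,interpolation=cv2.INTER_CUBIC)
T=cv2.resize(t["color"][190:260,300:340],None,fx=7,fy=7,interpolation=cv2.INTER_CUBIC)
cv2.imwrite("pics/e.png",np.hstack([W,T]))
E
```

```text
time_s: 9.25
eef_pos: [0.499, -0.0549, 0.1578]
eef_rot: [0.0, 0.116, 0.993, -0.0]
wrist_force: [-0.0, -0.1, -0.6]
opening: 0.312
grasp_force: 62.8
[ 0.49884491 -0.05483858  0.15757908]
foot pred (np.float64(306.5302356850272), np.float64(146.7749016305413)) collet pred (np.float64(306.3615348107523), np.float64(151.25590077059678)) (np.float64(331.349512963891), np.float64(215.8718787137578))
```

View pics/e.png

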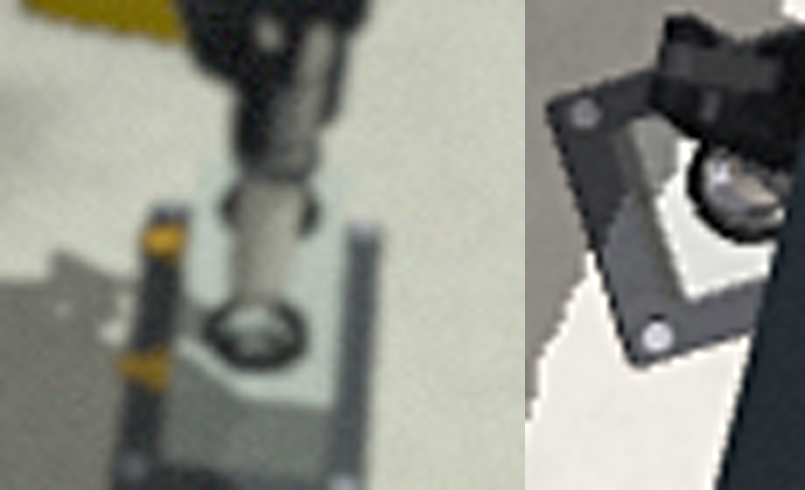

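The foot hangs just behind the ring in the image: tube bottom at about (264,298) in the crop, ring centre at about (256,333). I'll measure the sideways offset from edges.

```bash
python3 - <<'E'
from h import *
s=camera("scene"); im=cv2.GaussianBlur(s["color"],(0,0),.6)
for v in (136,138,140,142,144,146,147,148,149,150,151,152,153,154): print(v,im[v,296:320].mean(1).astype(int))
p=ctrl.get_obs()["eef_pos"]; 
for h in (.0,.012,.03): # tube-axis projection at heights above foot
    print(h,np.round(proj(s,p-[0,0,.0837-h]),2))
f=p-[0,0,.0837]; print("px per m", [(np.array(proj(s,f+e))-proj(s,f))/.001 for e in np.eye(3)*.001])
E
```

```text
136 [111 146 174 182 168 137 100  89 100 111 119 130 141 148 152 147 123  88
  82 119 159 179 183 178]
138 [123 154 177 186 182 171 147 123 114 117 125 134 144 152 155 147 130 119
 136 162 179 184 171 146]
140 [134 164 180 186 185 177 157 132 117 118 126 137 147 154 159 161 166 173
 180 185 187 180 163 134]
142 [135 167 183 186 184 176 153 126 116 117 126 140 149 155 159 167 175 183
 186 186 185 179 160 130]
144 [127 164 182 186 186 177 155 130 118 122 131 143 151 155 159 169 180 186
 186 184 183 175 154 123]
146 [119 153 175 183 183 171 148 121 113 118 125 132 138 143 152 166 177 182
 185 183 182 171 147 114]
147 [109 136 158 169 172 156 128 107 107 114 119 123 124 124 132 150 169 180
 184 184 182 172 146 113]
148 [100 119 130 140 141 121  99  97 111 123 127 125 115 103 102 119 144 166
 178 183 181 170 145 113]
149 [ 97 107 107 104  96  83  86 109 132 145 146 138 119  94  78  82 107 144
 169 180 181 170 143 111]
150 [ 98 102  96  78  66  70  93 125 148 156 152 144 127 107  84  68  83 122
 158 178 181 169 141 107]
151 [101 103  90  66  58  71  95 120 136 140 137 131 122 112  95  73  73 106
 149 173 178 166 135 102]
152 [110 108  90  64  54  63  78  93 109 117 117 109 102  99  92  77  71  97
 141 170 177 162 133 100]
153 [129 126 106  77  54  48  54  70  91 107 109 100  86  80  78  73  70  95
 140 170 175 160 132 100]
154 [145 147 133 109  76  48  40  59  82  96  97  92  78  64  60  59  67  98
 143 171 174 159 130 100]
0.0 [306.54 146.8 ]
0.012 [307.01 143.38]
0.03 [307.74 138.14]
px per m [array([-349.09128634, -118.44302041]), array([-144.64028812,  225.88773831]), array([  39.31319718, -281.75327437])]
```

```bash
python3 -m pendant '[[-0.003,-0.006,-0.02,0,0,0],[0,0,-0.02,0,0,0],[0,0,-0.02,0,0,0],[0,0,-0.02,0,0,0],[0,0,-0.015,0,0,0],[0,0,-0.015,0,0,0],[0,0,-0.01,0,0,0],[0,0,-0.01,0,0,0],[0,0,0,0,0,0],[0,0,0,0,0,0]]'; python3 -c "
from h import *;o=ctrl.get_obs();print(o['eef_pos'],o['wrist_force'],o['torque'])"
```

```text
time_s: 10.65
eef_pos: [0.4981, -0.056, 0.1314]
eef_rot: [0.0, 0.116, 0.993, -0.0]
wrist_force: [0.7, 0.3, -1.3]
opening: 0.318
grasp_force: 62.8
[ 0.49814392 -0.05599426  0.13136129] [ 0.65648259  0.26865124 -1.33935628] [ 0.00729158  0.02409739 -0.02463112]
```

```bash
python3 -m pendant '[[0,0,-0.005,0,0,0],[0,0,-0.005,0,0,0],[0,0,-0.005,0,0,0],[0,0,-0.005,0,0,0],[0,0,-0.005,0,0,0],[0,0,-0.005,0,0,0],[0,0,0,0,0,0],[0,0,0,0,0,0],[0,0,0,0,0,0],[0,0,0,0,0,0]]'
```

```text
time_s: 11.9
eef_pos: [0.498, -0.056, 0.1252]
eef_rot: [-0.0, 0.116, 0.993, -0.0]
wrist_force: [-0.6, -2.3, -0.4]
opening: 0.313
grasp_force: 62.6
```

```bash
python3 -m pendant '[[0,-0.003,-0.003,0,0,0],[0,0,-0.003,0,0,0],[0,0,-0.003,0,0,0],[0,0,-0.003,0,0,0],[0,0,-0.003,0,0,0],[0,0,-0.003,0,0,0],[0,0,-0.003,0,0,0],[0,0,0,0,0,0],[0,0,0,0,0,0],[0,0,0,0,0,0]]'
```

```text
time_s: 13.15
eef_pos: [0.498, -0.0566, 0.1211]
eef_rot: [-0.0, 0.116, 0.993, -0.0]
wrist_force: [-1.8, -3.2, 1.8]
opening: 0.309
grasp_force: 62.7
```

```bash
python3 -m pendant '[[-0.003,-0.004,-0.003,0,0,0],[0,0,-0.003,0,0,0],[0,0,-0.003,0,0,0],[0,0,-0.003,0,0,0],[0,0,-0.003,0,0,0],[0,0,-0.003,0,0,0],[0,0,-0.002,0,0,0],[0,0,0,0,0,0],[0,0,0,0,0,0],[0,0,0,0,0,0]]'
```

```text
time_s: 14.4
eef_pos: [0.498, -0.0573, 0.1177]
eef_rot: [0.001, 0.116, 0.993, 0.0]
wrist_force: [-1.5, -0.7, 6.2]
opening: 0.31
grasp_force: 63.1
```

```bash
python3 -m pendant '[[-0.003,0,-0.003,0,0,0],[0,0,-0.003,0,0,0],[0,0,-0.003,0,0,0],[0,0,-0.003,0,0,0],[0,0,-0.003,0,0,0],[0,0,-0.003,0,0,0],[0,0,-0.003,0,0,0],[0,0,-0.002,0,0,0],[0,0,0,0,0,0],[0,0,0,0,0,0]]'
```

```text
time_s: 15.65
eef_pos: [0.4977, -0.0573, 0.1132]
eef_rot: [0.001, 0.116, 0.993, 0.0]
wrist_force: [-1.0, -0.9, 5.7]
opening: 0.316
grasp_force: 63.0
```

```bash
python3 -m pendant '[[0,0,-0.001,0,0,0],[0,0,-0.001,0,0,0],[0,0,-0.001,0,0,0],[0,0,-0.001,0,0,0],[0,0,-0.001,0,0,0],[0,0,-0.001,0,0,0],[0,0,-0.001,0,0,0],[0,0,-0.001,0,0,0],[0,0,0,0,0,0],[0,0,0,0,0,0]]'
```

```text
time_s: 16.9
eef_pos: [0.4977, -0.0573, 0.1116]
eef_rot: [0.001, 0.116, 0.993, 0.0]
wrist_force: [-0.9, -1.1, 6.5]
opening: 0.314
grasp_force: 63.1
```

```bash
python3 -m pendant '[[0,0,-0.001,0,0,0],[0,0,-0.001,0,0,0],[0,0,-0.001,0,0,0],[0,0,-0.001,0,0,0],[0,0,-0.001,0,0,0],[0,0,-0.001,0,0,0],[0,0,-0.001,0,0,0],[0,0,-0.001,0,0,0],[0,0,0,0,0,0],[0,0,0,0,0,0]]'
```

```text
time_s: 18.15
eef_pos: [0.4977, -0.0573, 0.1101]
eef_rot: [0.001, 0.116, 0.993, 0.0]
wrist_force: [-1.3, -1.1, 7.5]
opening: 0.312
grasp_force: 63.1
```

```bash
python3 -m pendant '[[0,0,-0.001,0,0,0],[0,0,-0.001,0,0,0],[0,0,-0.001,0,0,0],[0,0,-0.001,0,0,0],[0,0,-0.001,0,0,0],[0,0,-0.001,0,0,0],[0,0,-0.001,0,0,0],[0,0,-0.001,0,0,0],[0,0,0,0,0,0],[0,0,0,0,0,0]]'
```

```text
time_s: 19.4
eef_pos: [0.4977, -0.0573, 0.1085]
eef_rot: [0.001, 0.116, 0.993, 0.0]
wrist_force: [-0.9, 0.1, 6.8]
opening: 0.311
grasp_force: 63.1
```

```bash
python3 -m pendant '[[0,0,-0.001,0,0,0],[0,0,-0.001,0,0,0],[0,0,-0.001,0,0,0],[0,0,-0.001,0,0,0],[0,0,-0.001,0,0,0],[0,0,-0.001,0,0,0],[0,0,-0.001,0,0,0],[0,0,-0.001,0,0,0],[0,0,0,0,0,0],[0,0,0,0,0,0]]'
```

```text
time_s: 20.65
eef_pos: [0.4977, -0.0573, 0.1068]
eef_rot: [0.001, 0.116, 0.993, 0.0]
wrist_force: [0.1, -1.1, 7.0]
opening: 0.314
grasp_force: 63.1
```

```bash
python3 -m pendant '[[0,0,-0.001,0,0,0],[0,0,-0.001,0,0,0],[0,0,-0.001,0,0,0],[0,0,-0.001,0,0,0],[0,0,-0.001,0,0,0],[0,0,-0.001,0,0,0],[0,0,-0.001,0,0,0],[0,0,-0.001,0,0,0],[0,0,0,0,0,0],[0,0,0,0,0,0]]'
```

```text
time_s: 21.9
eef_pos: [0.4977, -0.0573, 0.1052]
eef_rot: [0.001, 0.116, 0.993, 0.0]
wrist_force: [-0.9, -0.3, 6.6]
opening: 0.312
grasp_force: 63.2
```

```bash
python3 -m pendant '[[0,0,-0.001,0,0,0],[0,0,-0.001,0,0,0],[0,0,-0.001,0,0,0],[0,0,-0.001,0,0,0],[0,0,-0.001,0,0,0],[0,0,-0.001,0,0,0],[0,0,-0.001,0,0,0],[0,0,-0.001,0,0,0],[0,0,0,0,0,0],[0,0,0,0,0,0]]'
```

```text
time_s: 23.15
eef_pos: [0.4977, -0.0573, 0.1036]
eef_rot: [0.001, 0.116, 0.993, 0.0]
wrist_force: [-0.9, -0.2, 6.3]
opening: 0.313
grasp_force: 63.2
```

```bash
python3 -m pendant '[[0,0,-0.001,0,0,0],[0,0,-0.001,0,0,0],[0,0,-0.001,0,0,0],[0,0,-0.001,0,0,0],[0,0,-0.001,0,0,0],[0,0,-0.001,0,0,0],[0,0,-0.001,0,0,0],[0,0,-0.001,0,0,0],[0,0,0,0,0,0],[0,0,0,0,0,0]]'
```

```text
time_s: 24.4
eef_pos: [0.4977, -0.0573, 0.102]
eef_rot: [0.001, 0.116, 0.993, 0.0]
wrist_force: [-1.2, -0.8, 7.7]
opening: 0.314
grasp_force: 63.2
```

```bash
python3 -m pendant '[[0,0,-0.001,0,0,0],[0,0,-0.001,0,0,0],[0,0,-0.001,0,0,0],[0,0,-0.001,0,0,0],[0,0,-0.001,0,0,0],[0,0,-0.001,0,0,0],[0,0,-0.001,0,0,0],[0,0,-0.001,0,0,0],[0,0,0,0,0,0],[0,0,0,0,0,0]]'
```

```text
time_s: 25.65
eef_pos: [0.4977, -0.0573, 0.1004]
eef_rot: [0.001, 0.116, 0.993, 0.0]
wrist_force: [-0.8, -1.5, 7.2]
opening: 0.311
grasp_force: 63.2
```

```bash
python3 -m pendant '[[0,0,-0.001,0,0,0],[0,0,-0.001,0,0,0],[0,0,-0.001,0,0,0],[0,0,-0.001,0,0,0],[0,0,-0.001,0,0,0],[0,0,-0.001,0,0,0],[0,0,-0.001,0,0,0],[0,0,-0.001,0,0,0],[0,0,0,0,0,0],[0,0,0,0,0,0]]'
```

```text
time_s: 26.9
eef_pos: [0.4978, -0.0573, 0.0989]
eef_rot: [0.001, 0.116, 0.993, 0.0]
wrist_force: [-0.7, -0.4, 8.2]
opening: 0.309
grasp_force: 63.3
```

```bash
python3 -m pendant '[[0,0,-0.001,0,0,0],[0,0,-0.001,0,0,0],[0,0,-0.001,0,0,0],[0,0,-0.001,0,0,0],[0,0,-0.001,0,0,0],[0,0,-0.001,0,0,0],[0,0,0,0,0,0],[0,0,0,0,0,0],[0,0,0,0,0,0],[0,0,0,0,0,0]]'
```

```text
time_s: 28.15
eef_pos: [0.4978, -0.0573, 0.0977]
eef_rot: [0.001, 0.116, 0.993, 0.0]
wrist_force: [-1.6, -1.3, 7.7]
opening: 0.312
grasp_force: 63.3
```

```bash
python3 -m pendant '[[0,0,-0.001,0,0,0],[0,0,-0.001,0,0,0],[0,0,-0.001,0,0,0],[0,0,-0.001,0,0,0],[0,0,-0.001,0,0,0],[0,0,-0.001,0,0,0],[0,0,0,0,0,0],[0,0,0,0,0,0],[0,0,0,0,0,0],[0,0,0,0,0,0]]'
```

```text
time_s: 29.4
eef_pos: [0.4978, -0.0573, 0.0966]
eef_rot: [0.001, 0.116, 0.993, 0.0]
wrist_force: [-1.2, -0.5, 7.9]
opening: 0.311
grasp_force: 63.3
```

```bash
python3 -m pendant '[[0,0,-0.001,0,0,0],[0,0,-0.001,0,0,0],[0,0,-0.001,0,0,0],[0,0,-0.001,0,0,0],[0,0,0,0,0,0],[0,0,0,0,0,0],[0,0,0,0,0,0],[0,0,0,0,0,0],[0,0,0,0,0,0],[0,0,0,0,0,0]]'
```

```text
time_s: 30.65
eef_pos: [0.4978, -0.0573, 0.0958]
eef_rot: [0.001, 0.116, 0.993, 0.0]
wrist_force: [-0.9, -0.2, 8.4]
opening: 0.315
grasp_force: 63.3
```

```bash
python3 -m pendant '[[0,0,-0.001,0,0,0],[0,0,-0.001,0,0,0],[0,0,-0.001,0,0,0],[0,0,-0.001,0,0,0],[0,0,0,0,0,0],[0,0,0,0,0,0],[0,0,0,0,0,0],[0,0,0,0,0,0],[0,0,0,0,0,0],[0,0,0,0,0,0]]'
```

```text
time_s: 31.9
eef_pos: [0.4979, -0.0573, 0.0954]
eef_rot: [0.001, 0.116, 0.993, 0.0]
wrist_force: [-3.0, -0.1, 11.3]
opening: 0.312
grasp_force: 63.4
```

```bash
python3 -m pendant '[[0,0,-0.001,0,0,0],[0,0,-0.001,0,0,0],[0,0,0,0,0,0],[0,0,0,0,0,0],[0,0,0,0,0,0],[0,0,0,0,0,0],[0,0,0,0,0,0],[0,0,0,0,0,0],[0,0,0,0,0,0],[0,0,0,0,0,0]]'
```

```text
time_s: 33.15
eef_pos: [0.4981, -0.0573, 0.0953]
eef_rot: [0.001, 0.116, 0.993, 0.0]
wrist_force: [-3.0, 0.1, 14.2]
opening: 0.313
grasp_force: 63.7
```

```bash
python3 -m pendant '[[0,0,-0.001,0,0,0],[0,0,-0.001,0,0,0],[0,0,0,0,0,0],[0,0,0,0,0,0],[0,0,0,0,0,0],[0,0,0,0,0,0],[0,0,0,0,0,0],[0,0,0,0,0,0],[0,0,0,0,0,0],[0,0,0,0,0,0]]'
```

```text
time_s: 34.4
eef_pos: [0.4982, -0.0574, 0.0952]
eef_rot: [0.001, 0.116, 0.993, 0.0]
wrist_force: [-4.4, 0.2, 17.4]
opening: 0.31
grasp_force: 64.0
```

```bash
python3 -m pendant '[[0,0,0,0,0,0],[0,0,0,0,0,0],[0,0,0,0,0,0],[0,0,0,0,0,0],[0,0,0,0,0,0],[0,0,0,0,0,0],[0,0,0,0,0,0],[0,0,0,0,0,0],[0,0,0,0,0,0],[0,0,0,0,0,0]]' 0.3 && python3 -m pendant '[[0,0,0.03,0,0,0],[0,0,0.05,0,0,0],[0,0,0.08,0,0,0],[0,0,0.1,0,0,0],[0,0,0.15,0,0,0],[0,0,0.15,0,0,0],[0,0.1,0.1,0,0,0],[-0.1,0.15,0,0,0,0],[-0.15,0.15,0,0,0,0],[-0.1,0.1,0,0,0,0]]'
python3 - <<'E'
from h import *
s=camera("scene");t=camera("top")
# expected head top for foot z
for z in (.0115,.0155): print(np.round(proj(s,[.498,-.0573,z+.118]),1),np.round(proj(t,[.498,-.0573,z+.118]),1))
W=cv2.resize(s["color"][90:190,255:355],None,fx=4,fy=4,interpolation=cv2.INTER_CUBIC)
T=cv2.resize(t["color"][165:265,290:390],None,fx=4,fy=4,interpolation=cv2.INTER_CUBIC)
cv2.imwrite("pics/f.png",np.hstack([W,T]))
E
```

```text
time_s: 35.65
eef_pos: [0.4969, -0.0574, 0.0933]
eef_rot: [0.0, 0.116, 0.993, -0.0]
wrist_force: [0.1, 0.1, -0.8]
opening: 0.648
grasp_force: 0.0
time_s: 36.9
eef_pos: [0.4259, 0.0437, 0.2264]
eef_rot: [0.001, 0.115, 0.993, 0.0]
wrist_force: [0.8, -0.2, 1.5]
opening: 0.651
grasp_force: 0.0
[309.5 129.9] [339.1 213. ]
[309.7 128.7] [339.6 212.8]
```

View pics/f.png

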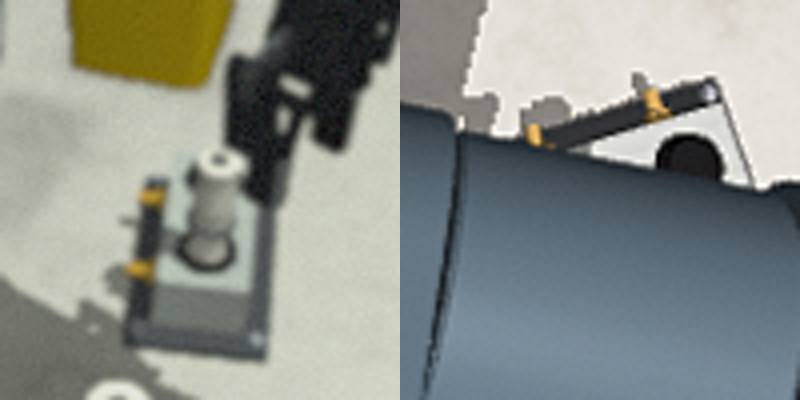

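The tube stands upright in the collet: head top at about (310,130) in the full image, where it should be at full depth. Two millimetres of spring-back would not show at this scale, so I'll press gently on the nub with closed fingertips to confirm it is still seated.

```bash
python3 -m pendant '[[0.06,-0.08,0,0,0,0],[0.1,-0.14,0,0,0,0],[0.1,-0.14,0,0,0,0],[0.07,-0.1,0,0,0,0],[0.03,-0.045,0,0,0,0],[0,0,-0.08,0,0,0],[0,0,-0.12,0,0,0],[0,0,-0.12,0,0,0],[0,0,-0.06,0,0,0],[0,0,0,0,0,0]]' -1; python3 -m pendant '[[0,0,-0.005,0,0,0],[0,0,0,0,0,0],[0,0,0,0,0,0],[0,0,0,0,0,0],[0,0,0,0,0,0],[0,0,0,0,0,0],[0,0,0,0,0,0],[0,0,0,0,0,0],[0,0,0,0,0,0],[0,0,0,0,0,0]]'
```

```text
time_s: 38.25
eef_pos: [0.4978, -0.0575, 0.1482]
eef_rot: [-0.001, 0.115, 0.993, 0.0]
wrist_force: [-0.6, -0.8, -0.1]
opening: 0.002
grasp_force: 0.0
time_s: 39.5
eef_pos: [0.4989, -0.0584, 0.1483]
eef_rot: [-0.0, 0.116, 0.993, -0.0]
wrist_force: [0.5, 0.4, -0.3]
opening: 0.0
grasp_force: 0.0
```

```bash
python3 -m pendant '[[-0.004,0.005,-0.008,0,0,0],[0,0,-0.008,0,0,0],[0,0,-0.008,0,0,0],[0,0,-0.006,0,0,0],[0,0,-0.003,0,0,0],[0,0,-0.003,0,0,0],[0,0,-0.002,0,0,0],[0,0,0,0,0,0],[0,0,0,0,0,0],[0,0,0,0,0,0]]'; python3 -m pendant '[[0,0,-0.001,0,0,0],[0,0,-0.001,0,0,0],[0,0,-0.001,0,0,0],[0,0,-0.001,0,0,0],[0,0,0,0,0,0],[0,0,0,0,0,0],[0,0,0,0,0,0],[0,0,0,0,0,0],[0,0,0,0,0,0],[0,0,0,0,0,0]]'
```

```text
time_s: 40.75
eef_pos: [0.4981, -0.0573, 0.1407]
eef_rot: [0.0, 0.116, 0.993, -0.0]
wrist_force: [-0.3, -0.6, -0.2]
opening: -0.002
grasp_force: 0.0
time_s: 42.0
eef_pos: [0.4982, -0.0574, 0.14]
eef_rot: [0.0, 0.116, 0.993, -0.0]
wrist_force: [-0.2, -0.2, 1.6]
opening: 0.003
grasp_force: 1.0
```

```bash
python3 -m pendant '[[0,0,-0.001,0,0,0],[0,0,-0.001,0,0,0],[0,0,-0.001,0,0,0],[0,0,-0.001,0,0,0],[0,0,0,0,0,0],[0,0,0,0,0,0],[0,0,0,0,0,0],[0,0,0,0,0,0],[0,0,0,0,0,0],[0,0,0,0,0,0]]'
```

```text
time_s: 43.25
eef_pos: [0.4987, -0.0575, 0.1398]
eef_rot: [0.001, 0.116, 0.993, -0.0]
wrist_force: [-1.3, 0.8, 6.8]
opening: 0.002
grasp_force: 3.4
```

```bash
python3 -m pendant '[[0,0,-0.001,0,0,0],[0,0,-0.001,0,0,0],[0,0,-0.001,0,0,0],[0,0,-0.001,0,0,0],[0,0,0,0,0,0],[0,0,0,0,0,0],[0,0,0,0,0,0],[0,0,0,0,0,0],[0,0,0,0,0,0],[0,0,0,0,0,0]]'
```

```text
time_s: 44.5
eef_pos: [0.4992, -0.0577, 0.1397]
eef_rot: [0.001, 0.116, 0.993, -0.0]
wrist_force: [-0.8, 0.9, 10.7]
opening: -0.005
grasp_force: 5.3
```

```bash
python3 -m pendant '[[0,0,-0.001,0,0,0],[0,0,-0.001,0,0,0],[0,0,-0.001,0,0,0],[0,0,-0.001,0,0,0],[0,0,-0.001,0,0,0],[0,0,0,0,0,0],[0,0,0,0,0,0],[0,0,0,0,0,0],[0,0,0,0,0,0],[0,0,0,0,0,0]]'
```

```text
time_s: 45.75
eef_pos: [0.4998, -0.058, 0.1396]
eef_rot: [0.002, 0.116, 0.993, -0.0]
wrist_force: [-1.8, 0.3, 14.9]
opening: -0.001
grasp_force: 7.5
```

The push reached 15 N with almost no travel, so the tube is solid on its seat. I'll retreat and hand in.

```bash
python3 -m pendant '[[0,0,0.02,0,0,0],[0,0,0.05,0,0,0],[0,0,0.1,0,0,0],[0,0,0.1,0,0,0],[0,0,0.1,0,0,0],[0,0.1,0.05,0,0,0],[-0.1,0.15,0,0,0,0],[-0.1,0.15,0,0,0,0],[-0.05,0.1,0,0,0,0],[0,0,0,0,0,0]]'
python3 - <<'E'
from h import *
s=camera("scene"); im=s["color"][122:140,300:322]
g=cv2.resize(im,None,fx=8,fy=8,interpolation=cv2.INTER_CUBIC); c=max(cv2.findContours((g.min(2)>190).astype(np.uint8),0,1)[0],key=cv2.contourArea)
e=cv2.fitEllipse(c); print(e[0][0]/8+300,e[0][1]/8+122,proj(s,[.498,-.0573,.1295]))
print(ctrl.hand_in())
E
```

```text
time_s: 47.0
eef_pos: [0.4473, 0.0437, 0.2214]
eef_rot: [-0.0, 0.115, 0.993, 0.0]
wrist_force: [0.3, -0.0, -0.5]
opening: 0.005
grasp_force: 0.0
308.5215530395508 129.63082647323608 (np.float64(309.4957420485912), np.float64(129.9204822902345))
the job is handed in; nothing more can be done
None
```

The slim tube is standing upright in the open collet, about 45 mm deep and fully home, with measured force no higher than 17.4 N; a check push after release met the solid stop, nothing else was touched as far as I could tell, and I handed it in at about 47 s.

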